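# Feed a vial rack past the spring gate of an infeed lane

## Robot

A 6-joint arm with a two-finger parallel gripper is mounted at the origin on a cart in front of the work surface, level with it; the furniture and walls round the work are solid. World frame = base frame: x ahead of the robot, y to its left, z up, the work surface at z = 0. Lengths are in m, angles in rad, forces in N, time in s.
With the tool pointing down it reaches from about 0.35 to 0.725 m from the base axis. Payload 6 kg.
Tool frame: the origin (TCP) lies midway between the tips of the shut fingers; the grasp point (between the pads) lies 19 mm behind it; z points along the fingers, y is the direction in which the jaws open and shut (so a half turn about z gives the same grasp; the last joint's range is limited). The gripper opens to 85 mm and grips with 20 to 120 N. Pads are 22 mm wide; open, the fingers measure 114 mm over their backs; the gripper's body (76 mm by 85 mm) begins 54 mm behind the grasp point. The pads swing forward as they close: fully open they stand 13 mm farther back than shut.
Start: joints at [1.516, 0.04, 0.085, 0, -1.615, -0.334], TCP at [0.227, 0.555, 0.208] pointing down, gripper open.
Joint ranges: [-2.56, 2.56], [-1.29, 2.01], [-1.08, 1.49], [-3.29, 1.98], [-2.81, -0.18], [-2.99, 2.99]. Speed limits (rad/s): [2.57, 2.57, 3.01, 3.14, 3.14, 3.14].

## Interface

Orientations are given as a rotation vector (axis times angle).
In Python, from bench import env, eyes, ticket gives the robot as it stands.
- The arm moves only by the shell command python3 -m jog 'ROWS' [FORCE]. ROWS is JSON, a list of rows, each a list of 3 entries, a list of its own where there are three numbers: the opening, from 0 (shut) to 1 (fully open), then the shift along the tool's x, y, z in m, then the turn, a rotation vector about the tool's x, y, z in degrees. A call has 1 to 10 rows; each row shifts and turns the commanded pose from where the row before left it, along the tool's axes as they then stand; what a row does not reach is not made up. A row lasts 1/8 s, in which the tool goes at most 62.5 mm and 10.7 degrees, less where a joint would pass 70% of its speed; a pose out of reach is approached as far as the arm can. A call is refused whole if a number of a shift passes 0.0625 or a number of a turn 10.7, either way. A call with a gripper value outside its range is refused whole. The fingers move at their own pace and stop on an object; FORCE is the grip in N (left out, the last holds). Time passes only in rows, so rows that do not move let the fingers close. It gives the time, the measured TCP pose, the force and the opening at its end, in the units of the state.
- env.sense(): the state, without advancing time (a new reading comes with each control period).
- eyes.get_image(name): name is "scene" or "top" or "wrist"; returns the picture (420x560x3 uint8, red, green, blue); there is no depth.
- eyes.camera_params(name): a dict with "intrinsics" (3x3 intrinsics, pixels), "k1" (the pictures are not rectified: a ray, as slopes to the right and down, at radius r is drawn at 1 + k1 r^2 times it, then the intrinsics apply), "world_from_camera" (4x4, takes a point from camera to world coordinates). Camera axes: x right, y up, looking along -z (the intrinsics and any distortion apply to the point x, -y, -z); pixel columns grow to the right and rows downward; lengths in m; the calibration is good to about 2 mm. A picture is of the moment at which its call begins: read the wrist's pose just before it. camera_params takes no time and is no camera call; for the wrist camera it gives the pose at the moment of the call.
- ticket.finish_job(): hands the job in, once; it reports no verdict.
Trained networks look in the newest picture that a camera, given by its name, has taken for a name from the list of things; names that differ only in an ending like _2 or _b are one class to them, and where a whole thing is asked for, a point or a joint stands for the part that bears it (a point fixed in the world has none). Each returns a list of dicts, best first, with "p" (0 to 1); they miss things now and then, are a little off and sometimes report something else, mostly with a low value. They report only what shows in the picture. A call takes as long as a camera call.
- eyes.boxes_of(target, camera): "box" ([left, top, width, height] in pixels, round what is visible of it).
- eyes.regions_of(target, camera): "mask" (420x560 bool, what is visible of it) and "box" ([left, top, width, height] in pixels, round what is visible of it).
- eyes.landmark_of(target, camera): "uv" ([column, row] in pixels: a listed point, or the origin of a listed thing).
The state is a dict: "t": time; "qpos": joint angles; "qd": joint speeds; "joint_efforts": joint torques, N m; "position": TCP position; "tcp_rot": TCP orientation; "wrist_force": force on the tool from outside, world axes, zero at the start; "torque": the same for the moment, N m; "finger_gap": opening from 0.0 (shut) to 1.0 (fully open).
Only numpy, scipy, OpenCV 4.12 (cv2) and the standard library are available. Lean on these libraries where they do the work, as an engineer would, in place of code of your own. Each camera call takes 0.05 s, during which the arm holds its last target. There are 200 camera calls.

## Task

Feed the vial rack into the lane: press the gate's long plate down with one fingertip, keep it down, and with another fingertip push the rack by its near end under the open gate until it is home against the end stop. Keep the gate off the rack and its vials, then let it spring shut behind the rack. Only press and push: lift nothing, leave the vials standing in the rack and everything else on the bench where it is.

Things in the scene. Friction and masses are not known exactly. Their poses are not given: they have to be found in the camera images.
- lane: Infeed lane, fixed to the bench: 5 mm grey base plate, two white guides 20 mm high, 38 mm apart. Origin: lane centre line, under the shut gate, bench height. Its x axis is the way the rack is pushed, y to the left of that, z up. Floor at z = 0.005. All offsets in these notes called 'lane x, y, z' are in this frame.
- end_stop (a point): Middle of the face of the rubber bumpers at the lane's far end: lane x = 0.100, z = 0.024 above the bench. The stop block is 38 mm high.
- gate_shaft (a point): Point on the axis of the gate's shaft at the gate: lane x = 0, y = 0.040, z = 0.042. The shaft is 10 mm thick and runs along lane x, left of the lane, between two bearing blocks at lane x = -0.158 and 0.026 (12 mm long, tops 54 mm above the bench).
- gate_angle (a joint): Shaft angle, rad: 0 = shut, grows as the press plate is pushed down, stop at 1.25. A spring shuts it (about 1 N at mid-plate to start, 3 N near the stop); it never stays open by itself and the rack cannot push it open. The rack and vials pass clear under the blade at 0.9 or more.
- gate_blade (a point): Steel gate blade, 6 mm thick (along the lane) x 24 x 22 mm, on an arm from the shaft. This point: its middle. Shut it fills lane y -0.001 to 0.023, z 0.036 to 0.058. Open it swings up and left about the shaft; at 1.0 rad or more its top is 0.09 above the bench and all of it lies left of lane y = 0.010, so a finger on the lane's centre line or right of it passes.
- gate: The gate: shaft, blade over the lane and press plate in one piece. Origin on the shaft axis at lane x = 0. Press plate, left of the lane: steel flap with a black rubber strip on its face, 160 mm long (lane x -0.148 to 0.012), 4 mm thick, from 8 to 42 mm from the shaft axis. Shut it slopes up to the left at 45 degrees, outer edge 72 mm above the bench; at 0.785 rad it is level, at the stop 27 degrees down.
- press_spot (a point): A point of the press plate's upper face 27 mm from the shaft axis, midway along its length; it moves with the plate. Any point along the length works alike. Pressed at lane y = 0.067 the face is about 42 mm above the bench at 0.85 rad and about 31 mm at the stop.
- rack: Grey three-place vial rack, 90 mm long (its x axis, the way it is pushed) x 34 x 52 mm high, 0.2 to 0.35 kg with its vials. Origin: centre of its underside. It stands on the lane floor short of the gate, 2 mm play to each guide. Each end is a flat upright plate, 34 mm wide up to 38 mm above the underside, then 22 mm wide up to 52 mm.
- rack_tail (a point): Middle of the rack's near end face (the face to push), 40 mm above its underside, that is 45 mm above the bench.
- rack_nose (a point): Middle of the rack's far end face, 40 mm above its underside.
- vial_0: Small capped glass vial, 22 mm wide, 52 mm tall, standing loose in the rack's nearest hole, its foot 4 mm above the rack's underside, its cap about 61 mm above the bench. Origin: centre of its foot.
- vial_1: Small capped glass vial, 22 mm wide, 52 mm tall, standing loose in the rack's middle hole, its foot 4 mm above the rack's underside, its cap about 61 mm above the bench. Origin: centre of its foot.
- vial_2: Small capped glass vial, 22 mm wide, 52 mm tall, standing loose in the rack's farthest hole, its foot 4 mm above the rack's underside, its cap about 61 mm above the bench. Origin: centre of its foot.
- white_cap_vial: small capped vial with a white cap, 23 mm wide, 62 mm tall, standing to the right of the lane; a bystander (origin: centre of its underside).
- black_cap_vial: small capped vial with a black cap, 25 mm wide, 58 mm tall, standing to the right of the lane; a bystander (origin: centre of its underside).
- the_weigh_boat: white square weighing boat, 67 x 67 x 16 mm, at the left of the bench; a bystander (origin: centre of its underside).
- the_spatula: spatula with black handle, 194 mm long, lying at the left; a bystander (origin: centre of its underside).
- the_marker: marker pen, 133 mm long, lying at the right; a bystander (origin: centre of its underside).
- the_beaker: small clear beaker, 71 mm wide, 85 mm tall, at the right; a bystander (origin: centre of its underside).
- the_powder_jar: jar with a white lid, 52 mm wide, 82 mm tall, at the right; a bystander (origin: centre of its underside).

How it is judged:
By the outcome, as a careful person would: the job done as asked, in the order asked, and still so for the second after the job is handed in, with the robot touching nothing.
It also fails if it takes over 48 s, if anything falls off the work surface, if the arm or the gripper's body presses on something with over 40 N, if the wrist force passes 120 N, or if a joint passes its speed limit or range.

## Working session

There is one attempt and no reset: what is moved stays moved. The work goes in short steps, Python scripts to look and compute and a shell command to move; the robot and the scene stay as the last step left them, time stands still between calls to the robot, and variables do not carry over. Pictures are saved under pics/ and viewed, about 8 in all and at most 12, crops included, and the job is handed in when it is done.

```bash
ls; mkdir -p pics; cat > h.py <<'E'
import numpy as np, cv2
from bench import env, eyes, ticket
def ray(cam,uv,P=None):
    P=P or eyes.camera_params(cam); K=np.array(P["intrinsics"]); T=np.array(P["world_from_camera"])
    d=np.array([(uv[0]-K[0,2])/K[0,0],(uv[1]-K[1,2])/K[1,1]]); s=d.copy()
    for _ in range(20): s=d/(1+P["k1"]*(s@s))
    v=T[:3,:3]@np.array([s[0],-s[1],-1]); return T[:3,3],v
def atz(cam,uv,z,P=None):
    o,v=ray(cam,uv,P); return o+v*(z-o[2])/v[2]
def proj(cam,p,P=None):
    P=P or eyes.camera_params(cam); K=np.array(P["intrinsics"]); T=np.array(P["world_from_camera"])
    c=T[:3,:3].T@(np.array(p)-T[:3,3]); s=np.array([c[0],-c[1]])/-c[2]; s=s*(1+P["k1"]*(s@s))
    return K[:2,:2]@s+K[:2,2]
E
python3 - <<'E'
from h import *
s=env.sense(); print(s)
for c in ["scene","top"]:
    im=eyes.get_image(c); cv2.imwrite(f"pics/{c}0.png",im[...,::-1])
    print(c,eyes.camera_params(c)["world_from_camera"])
    for n,z in dict(lane=0,end_stop=.024,gate_shaft=.042,gate_blade=.047,gate=.042,press_spot=.061,rack=.005,rack_tail=.045,rack_nose=.045,vial_0=.009,vial_1=.009,vial_2=.009).items():
        r=eyes.landmark_of(n,c)
        for q in r[:1]: print(c,n,np.round(q["uv"],1),round(q["p"],2),atz(c,q["uv"],z).round(4))
E
```

```text
pics
{'t': 0.0, 'qpos': array([ 1.51572025e+00,  4.08148400e-02,  8.37931412e-02, -4.82097642e-04,
       -1.61548223e+00, -3.33730134e-01]), 'qd': array([-0.00081465, -0.00142852,  0.00026872, -0.00097929,  0.00026758,
        0.00082171]), 'joint_efforts': array([-2.18676241e-04, -3.68212759e+01,  3.47429430e+01,  6.93279415e+00,
       -5.26476681e-03, -1.13070581e-05]), 'position': array([0.22721335, 0.55491413, 0.20706384]), 'tcp_rot': array([ 3.08069651e+00, -6.06523613e-01, -3.76499974e-04]), 'wrist_force': array([-0.54268706, -0.00817529, -0.67052377]), 'torque': array([0.00828982, 0.03199724, 0.00918535]), 'finger_gap': 1.0003366519811954}
scene [[ 0.54594155  0.53899781 -0.64142746 -0.38313312]
 [-0.83777722  0.35922889 -0.41119818 -0.64871693]
 [ 0.00878436  0.76186348  0.64767807  1.05305995]
 [ 0.          0.          0.          1.        ]]
scene lane [245.3 229.9] 0.64 [0.5122 0.0365 0.    ]
scene end_stop [222.5 212.2] 0.88 [0.5196 0.1337 0.024 ]
scene gate_shaft [238.9 226.6] 0.56 [0.4777 0.0347 0.042 ]
scene gate_blade [243.3 220.4] 0.58 [0.5045 0.037  0.047 ]
scen
[... 634 characters left out ...]
          0.          1.        ]]
top lane [261.7 229.8] 0.9 [0.5184 0.0398 0.    ]
top end_stop [229.7 235.2] 0.95 [0.501  0.1331 0.024 ]
top gate_shaft [268.8 243.3] 0.9 [0.476  0.0171 0.042 ]
top gate_blade [264.1 232.6] 0.73 [0.5068 0.0306 0.047 ]
top gate [268.1 243.2] 0.68 [0.4763 0.0192 0.042 ]
top press_spot [290.  251.2] 0.83 [ 0.4526 -0.0437  0.061 ]
top rack [283.2 230.6] 0.78 [ 0.5154 -0.025   0.005 ]
top rack_tail [306.5 226.6] 0.58 [ 0.5239 -0.0925  0.045 ]
top rack_nose [272.1 232.8] 0.74 [0.5062 0.0075 0.045 ]
top vial_0 [295.8 227.8] 0.53 [ 0.5234 -0.0627  0.009 ]
top vial_1 [295.8 227.8] 0.53 [ 0.5234 -0.0627  0.009 ]
top vial_2 [295.8 227.8] 0.53 [ 0.5234 -0.0627  0.009 ]
```

```bash
python3 - <<'E'
import cv2
a=cv2.imread("pics/top0.png")[170:310,190:390]; cv2.imwrite("pics/topc.png",cv2.resize(a,None,fx=4,fy=4,interpolation=cv2.INTER_CUBIC))
E
```

```text
(no output)
```

View pics/topc.png

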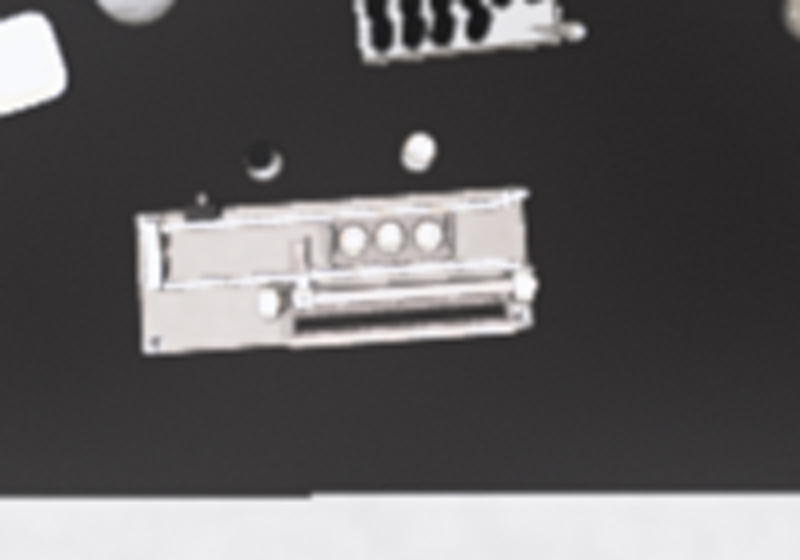

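View pics/scene0.png

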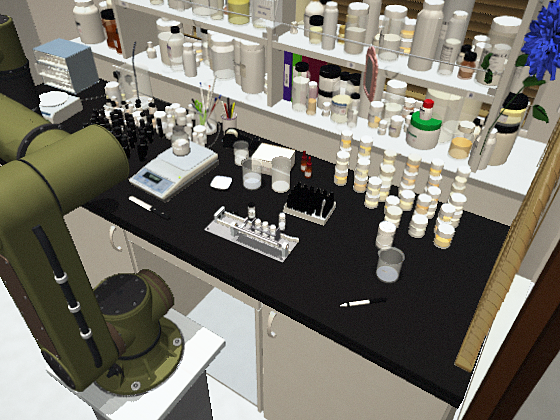

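```bash
python3 - <<'E'
from h import *
from scipy.optimize import least_squares
P=eyes.camera_params("top"); off=np.array([190,170])
# lane pts -> crop px
L=[((.026,.04,.054),(270,300)),((-.158,.04,.054),(525,284)),((0,.011,.058),(304,252)),((.100,0,.038),(160,248))]
def w(q,p):
    x,y,a=q; c,s=np.cos(a),np.sin(a); return np.array([x+c*p[0]-s*p[1],y+s*p[0]+c*p[1],p[2]])
f=lambda q:np.concatenate([proj("top",w(q,p),P)-(np.array(u)/4+off) for p,u in L])
r=least_squares(f,[.515,.035,1.63]); q=r.x; print(q,np.degrees(q[2]),r.fun.round(1))
c,s=np.cos(q[2]),np.sin(q[2])
for u in [(352,238),(390,236),(428,234)]:
    X=atz("top",np.array(u)/4+off,.061,P)[:2]-q[:2]; print("vial lane",(c*X[0]+s*X[1]).round(4),(-s*X[0]+c*X[1]).round(4))
T=w(q,(-.125,.032,.2)); print("target",T, "lane x ang, y ang",np.degrees(q[2]))
Pw=eyes.camera_params("wrist"); s_=env.sense(); R=cv2.Rodrigues(s_["tcp_rot"])[0]; W=np.array(Pw["world_from_camera"])
print("cam in tool",R.T@(W[:3,3]-s_["position"]),(R.T@W[:3,:3]).round(2),Pw["intrinsics"])
E
```

```text
[0.51396265 0.02675774 1.62135866] 92.89700806960936 [-0.5 -0.7 -0.2 -0.2 -0.5  0.7  1.3  0.2]
vial lane -0.0365 0.0013
vial lane -0.0637 0.0013
vial lane -0.091 0.0014
target [ 0.48832115 -0.09969982  0.2       ] lane x ang, y ang 92.89700806960936
cam in tool [ 8.06402028e-02 -1.46370927e-04 -1.65458798e-01] [[-0.    0.95  0.31]
 [ 1.    0.   -0.  ]
 [-0.    0.31 -0.95]] [[346.69192914   0.         275.23611097]
 [  0.         346.69192914 210.73222043]
 [  0.           0.           1.        ]]
```

```bash
python3 -m jog '[[0.72,[0,0,0],[0,0,10.7]],[0.72,[0,0,0],[0,0,10.7]],[0.72,[0,0,0],[0,0,10.7]],[0.72,[0,0,0],[0,0,10.7]],[0.72,[0,0,0],[0,0,10.7]],[0.72,[0,0,0],[0,0,10.7]],[0.72,[0,0,0],[0,0,0.6]]]'
python3 -m jog '[[0.72,[0.056,-0.019,0],[0,0,0]],[0.72,[0.056,-0.019,0],[0,0,0]],[0.72,[0.056,-0.019,0],[0,0,0]],[0.72,[0.056,-0.019,0],[0,0,0]],[0.72,[0.056,-0.019,0],[0,0,0]],[0.72,[0.056,-0.019,0],[0,0,0]],[0.72,[0.056,-0.019,0],[0,0,0]],[0.72,[0.056,-0.019,0],[0,0,0]],[0.72,[0.056,-0.019,0],[0,0,0]],[0.72,[0.056,-0.019,0],[0,0,0]]]'
python3 -m jog '[[0.72,[0.056,-0.019,0.03],[0,0,0]],[0.72,[0.056,-0.019,0.03],[0,0,0]],[0.72,[0,0,0],[0,0,0]]]'
python3 - <<'E'
from h import *
s=env.sense(); print(s["t"],s["position"],s["tcp_rot"],s["finger_gap"],s["wrist_force"])
P=eyes.camera_params("wrist"); im=eyes.get_image("wrist"); cv2.imwrite("pics/w1.png",cv2.resize(im,(800,600),interpolation=cv2.INTER_CUBIC)[...,::-1])
for n,z in dict(lane=0,end_stop=.024,gate_shaft=.042,gate_blade=.047,gate=.042,press_spot=.061,rack=.005,rack_tail=.045,rack_nose=.045).items():
    for q in eyes.landmark_of(n,"wrist")[:1]: print(n,np.round(q["uv"],1),round(q["p"],2),atz("wrist",q["uv"],z,P).round(4))
E
```

```text
t: 2.17
position: [0.2274, 0.5552, 0.2081]
tcp_rot: [2.279, -2.163, 0.0]
wrist_force: [-1.2, -0.1, -0.5]
finger_gap: 0.724
t: 3.42
position: [0.4461, 0.0037, 0.2086]
tcp_rot: [-2.281, 2.158, -0.001]
wrist_force: [1.6, 1.4, -0.0]
finger_gap: 0.72
t: 3.8
position: [0.4856, -0.1011, 0.1481]
tcp_rot: [2.272, -2.163, -0.006]
wrist_force: [-0.1, 0.6, 0.7]
finger_gap: 0.721
3.8 [ 0.48558077 -0.10114252  0.14814396] [ 2.2719143  -2.16282498 -0.00627641] 0.7213557897351198 [-0.08589788  0.62746268  0.74187098]
lane [239.5 305.4] 0.81 [ 0.516  0.029 -0.   ]
end_stop [248.9 399.1] 0.92 [0.5024 0.1356 0.024 ]
gate_shaft [281.1 330.4] 0.95 [0.473  0.0267 0.042 ]
gate_blade [248.9 334.8] 0.82 [0.503  0.0293 0.047 ]
gate [279.2 333.4] 0.92 [0.4746 0.0302 0.042 ]
press_spot [302.6 279.6] 0.81 [ 0.4593 -0.0394  0.061 ]
rack [242.3 248.8] 0.79 [ 0.5137 -0.0391  0.005 ]
rack_tail [230.7 223.6] 0.71 [ 0.5207 -0.0799  0.045 ]
rack_nose [236.3 313.7] 0.89 [0.5151 0.0078 0.045 ]
```

View pics/w1.png

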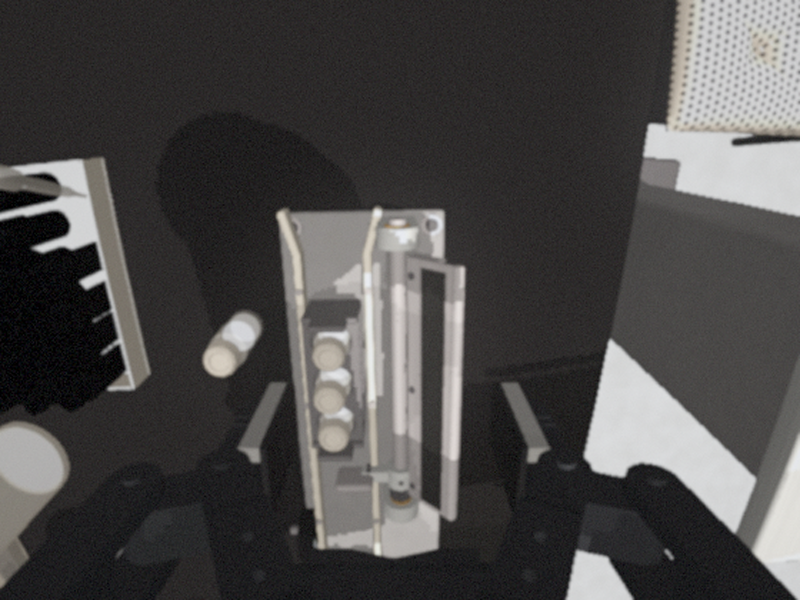

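```bash
cat >> h.py <<'E'
def w(q,p):
    x,y,a=q; c,s=np.cos(a),np.sin(a); return np.array([x+c*p[0]-s*p[1],y+s*p[0]+c*p[1],p[2]])
def tolane(q,X):
    c,s=np.cos(q[2]),np.sin(q[2]); d=np.array(X)[:2]-q[:2]; return np.array([c*d[0]+s*d[1],-s*d[0]+c*d[1]])
E
python3 - <<'E'
from h import *
from scipy.optimize import least_squares
P=eyes.camera_params("wrist"); k=0.7
A=lambda u,z:atz("wrist",np.array(u)*k,z,P)
L=[((-.148,.0697,.0717),A((464,267),.0717)),((.012,.0697,.0717),A((449,520),.0717)),
((-.158,.04,.054),A((398,240),.054)),((.0,.04,.042),A((281.1/k,330.4/k),.042)),((0,.011,.047),A((248.9/k,334.8/k),.047)),((.1,0,.024),A((248.9/k,399.1/k),.024)),((0,0,0),A((239.5/k,305.4/k),0)),
((-.068,.0591,.0611),A((302.6/k,279.6/k),.0611))]
f=lambda q:np.concatenate([(w(q,p)-X)[:2] for p,X in L])*1000
r=least_squares(f,[.515,.035,1.63],loss="soft_l1"); q=r.x; print(q,np.degrees(q[2])); print(f(q).reshape(-1,2).round(1))
for n,u,z in [("guide nl",(284,212),.02),("guide nr",(377,210),.02),("fl",(322,547),.02),("fr",(378,547),.02),("v0",(328,355),.061),("v1",(331,398),.061),("v2",(334,437),.061),("tailbotL",(305,303),.006),("tailbotR",(362,300),.006),("tailtop",(330,330),.057),("nose",(236.3/k,313.7/k),.045),("tail",(230.7/k,223.6/k),.045)]:
    print(n,tolane(q,A(u,z)).round(4))
s=env.sense(); R=cv2.Rodrigues(s["tcp_rot"])[0]; print("tcp lane",tolane(q,s["position"]),"toolx,y angle-lane",np.degrees(np.arctan2(R[1,1],R[0,1])-q[2]),R.round(3))
E
```

```text
[0.51482887 0.0370899  1.63853053] 93.88088382202118
[[ 3.6  1.4]
 [ 0.  -1.8]
 [-0.3  2. ]
 [ 0.3  0.7]
 [-1.1 -0.3]
 [ 3.9 -7.6]
 [-3.6  1. ]
 [-0.3 -1.4]]
guide nl [-0.1715 -0.0284]
guide nr [-0.1717  0.0276]
fl [ 0.0875 -0.0222]
fr [0.0876 0.0216]
v0 [-0.096  -0.0008]
v1 [-0.0683 -0.0007]
v2 [-0.0414 -0.0004]
tailbotL [-0.109  -0.0224]
tailbotR [-0.1105  0.0157]
tailtop [-0.1096  0.0007]
nose [-0.0222 -0.0011]
tail [-0.1116 -0.001 ]
tcp lane [-0.13211386  0.0367967 ] toolx,y angle-lane -270.85745005078655 [[ 0.053 -0.999  0.001]
 [-0.999 -0.053  0.   ]
 [-0.    -0.001 -1.   ]]
```

```bash
python3 -m jog '[[0.72,[0,-0.006,0.02],[0,0,-0.9]],[0.72,[0,0,0.03],[0,0,0]],[0.72,[0,0,0.025],[0,0,0]],[0.72,[0,0,0],[0,0,0]]]'
python3 -m jog '[[0.72,[0,0,0.012],[0,0,0]],[0.72,[0,0,0.010],[0,0,0]],[0.72,[0,0,0],[0,0,0]],[0.72,[0,0,0],[0,0,0]]]'
python3 - <<'E'
from h import *
s=env.sense(); q=[.51483,.03709,1.63853]
print(s["position"],tolane(q,s["position"]),s["wrist_force"],s["torque"])
im=eyes.get_image("wrist"); cv2.imwrite("pics/w2.png",cv2.resize(im,(800,600),interpolation=cv2.INTER_CUBIC)[...,::-1])
E
```

```text
t: 4.8
position: [0.4916, -0.0975, 0.0748]
tcp_rot: [2.293, -2.144, -0.004]
wrist_force: [0.1, 0.1, 0.4]
finger_gap: 0.718
t: 5.3
position: [0.4931, -0.0977, 0.055]
tcp_rot: [-2.294, 2.146, -0.001]
wrist_force: [0.8, -0.4, 0.2]
finger_gap: 0.724
[ 0.49312597 -0.09774584  0.0549995 ] [-0.13305768  0.0307802 ] [ 0.79430206 -0.37968617  0.22562732] [-0.03386423 -0.0063005  -0.01650844]
```

View pics/w2.png

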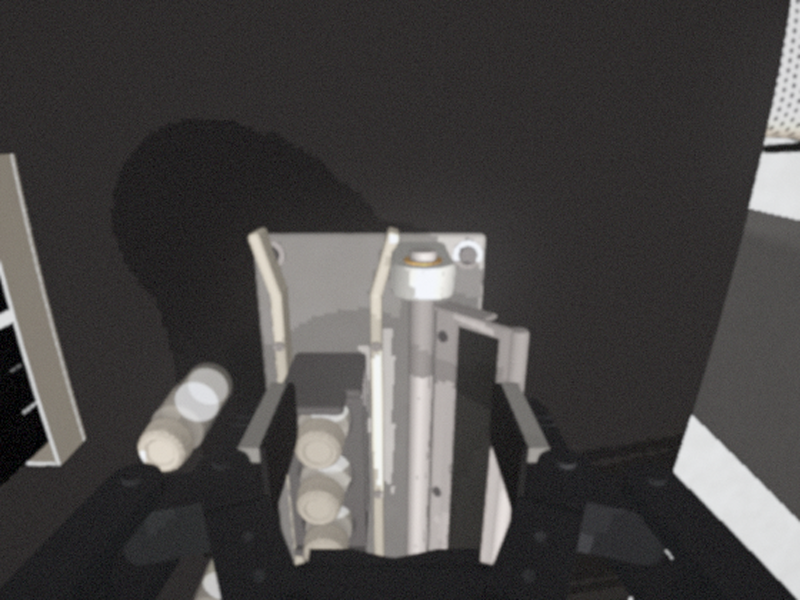

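```bash
cat >> h.py <<'E'
Q=[.51483,.03709,1.63853]
def plate(x,r,th): 
    a=np.pi/4-th; return (x,.04+r*np.cos(a),.042+r*np.sin(a))
def show(cam="wrist",k=1/.7):
    P=eyes.camera_params(cam)
    for th in (0,.3,.6,.9,1.0,1.1,1.25): print(th,*[(proj(cam,w(Q,plate(x,r,th)),P)*k).round(0) for x,r in ((-.148,.042),(-.148,.008),(.012,.042))])
E
python3 -c "
from h import *; show()"
```

```text
0 [511. 348.] [433. 322.] [479. 669.]
0.3 [526. 337.] [436. 321.] [491. 649.]
0.6 [529. 324.] [438. 319.] [496. 626.]
0.9 [522. 313.] [437. 316.] [492. 605.]
1.0 [518. 309.] [437. 316.] [490. 598.]
1.1 [513. 306.] [436. 315.] [486. 592.]
1.25 [504. 302.] [435. 314.] [480. 583.]
```

```bash
python3 -m jog '[[0.72,[0,0,0.010],[0,0,0]],[0.72,[0,0,0.005],[0,0,0]],[0.72,[0,0,0],[0,0,0]],[0.72,[0,0,0],[0,0,0]]]'
python3 - <<'E'
from h import *
show()
im=eyes.get_image("wrist"); cv2.imwrite("pics/w3.png",cv2.resize(im,(800,600),interpolation=cv2.INTER_CUBIC)[...,::-1])
E
```

```text
t: 5.85
position: [0.4931, -0.0977, 0.0398]
tcp_rot: [-2.294, 2.146, -0.001]
wrist_force: [1.5, 0.4, 0.8]
finger_gap: 0.723
0 [522. 369.] [436. 338.] [484. 702.]
0.3 [538. 355.] [439. 336.] [497. 680.]
0.6 [540. 340.] [441. 334.] [501. 655.]
0.9 [532. 327.] [441. 331.] [497. 631.]
1.0 [527. 323.] [440. 330.] [495. 624.]
1.1 [522. 319.] [439. 329.] [491. 617.]
1.25 [512. 314.] [438. 328.] [484. 607.]
```

View pics/w3.png

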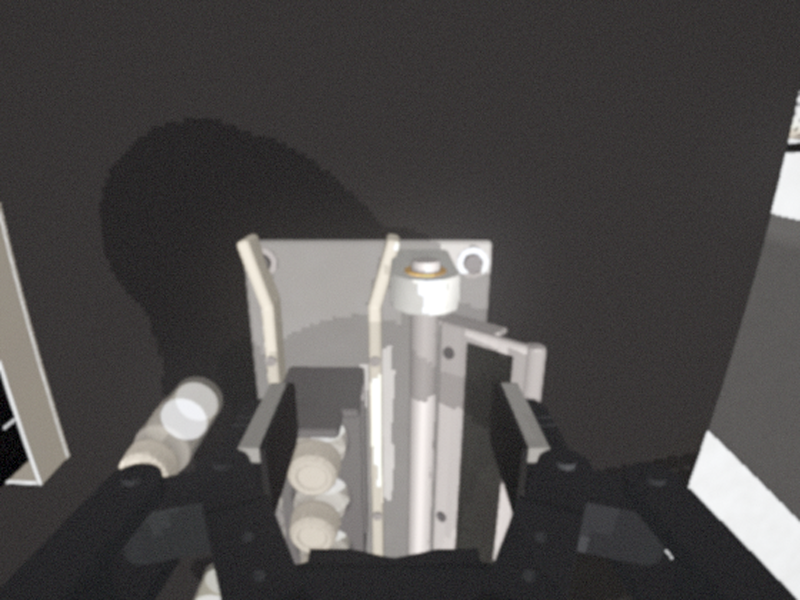

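```bash
for i in 1; do python3 -m jog '[[0.72,[0,0,0.006],[0,0,0]],[0.72,[0,0,0],[0,0,0]],[0.72,[0,0,0],[0,0,0]]]'; done
python3 -m jog '[[0.72,[0,0,0.006],[0,0,0]],[0.72,[0,0,0],[0,0,0]],[0.72,[0,0,0],[0,0,0]]]'
python3 - <<'E'
from h import *
print(env.sense()["torque"], env.sense()["wrist_force"])
show()
a=cv2.resize(eyes.get_image("wrist"),(800,600),interpolation=cv2.INTER_CUBIC)[200:600,200:600]
b=cv2.resize(eyes.get_image("scene")[180:270,190:310],(400,300),interpolation=cv2.INTER_CUBIC)
b=np.vstack([b,np.zeros((100,400,3),np.uint8)])
cv2.imwrite("pics/w4.png",np.hstack([a,b])[...,::-1])
E
```

```text
t: 6.28
position: [0.493, -0.0977, 0.0335]
tcp_rot: [-2.294, 2.146, -0.0]
wrist_force: [0.8, -0.6, 0.5]
finger_gap: 0.72
t: 6.65
position: [0.4929, -0.0977, 0.0276]
tcp_rot: [2.294, -2.146, 0.0]
wrist_force: [0.8, -0.4, 1.4]
finger_gap: 0.721
[-0.07875181 -0.14527443  0.03843986] [ 0.84708996 -0.41579507  1.4361326 ]
0 [532. 388.] [438. 353.] [487. 731.]
0.3 [548. 372.] [442. 350.] [501. 706.]
0.6 [550. 355.] [444. 348.] [506. 680.]
0.9 [540. 340.] [443. 345.] [502. 654.]
1.0 [535. 335.] [443. 344.] [499. 646.]
1.1 [529. 331.] [442. 343.] [495. 639.]
1.25 [519. 325.] [440. 342.] [488. 628.]
```

View pics/w4.png

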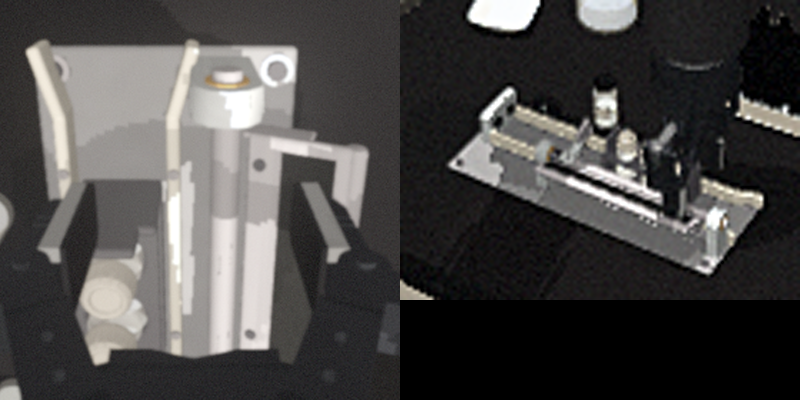

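```bash
python3 -m jog '[[0.72,[0,0,0.004],[0,0,0]],[0.72,[0,0,0],[0,0,0]],[0.72,[0,0,0],[0,0,0]]]'
python3 -m jog '[[0.72,[0,0,0.003],[0,0,0]],[0.72,[0,0,0],[0,0,0]],[0.72,[0,0,0],[0,0,0]]]'
python3 - <<'E'
from h import *
print(env.sense()["torque"], env.sense()["wrist_force"])
show()
a=cv2.resize(eyes.get_image("wrist"),(800,600),interpolation=cv2.INTER_CUBIC)[200:600,200:600]
b=cv2.resize(eyes.get_image("scene")[195:255,220:300],(400,300),interpolation=cv2.INTER_CUBIC)
P=eyes.camera_params("scene")
for th in (0,.3,.6,.9,1.1): # blade outline centre & top-right corner
    c,s_=np.cos(th),np.sin(th); g=lambda y,z:(0,.04+y*c+z*s_,.042-y*s_+z*c)
    print("blade scene crop",th,[((proj("scene",w(Q,g(*p)),P)-[220,195])*5+[400,0]).round() for p in ((-.041,.016),(-.041,-.006),(-.017,.016))])
b=np.vstack([b,np.zeros((100,400,3),np.uint8)])
cv2.imwrite("pics/w5.png",np.hstack([a,b])[...,::-1])
E
```

```text
t: 7.12
position: [0.4928, -0.0977, 0.0235]
tcp_rot: [2.294, -2.146, -0.0]
wrist_force: [-0.9, -0.5, 2.1]
finger_gap: 0.722
t: 7.5
position: [0.4928, -0.0977, 0.0205]
tcp_rot: [2.294, -2.146, -0.0]
wrist_force: [-0.1, -0.3, 1.8]
finger_gap: 0.719
[-0.12435585  0.29820529  0.00721114] [-0.0540518  -0.31734562  1.80531036]
0 [539. 401.] [440. 362.] [490. 748.]
0.3 [555. 383.] [444. 360.] [504. 723.]
0.6 [556. 365.] [446. 357.] [508. 695.]
0.9 [546. 348.] [445. 353.] [504. 668.]
1.0 [540. 343.] [444. 352.] [501. 660.]
1.1 [534. 339.] [444. 351.] [497. 652.]
1.25 [523. 332.] [442. 350.] [490. 641.]
blade scene crop 0 [array([526., 104.]), array([527., 130.]), array([506., 126.])]
blade scene crop 0.3 [array([520.,  96.]), array([527., 115.]), array([501., 126.])]
blade scene crop 0.6 [array([511.,  95.]), array([523., 105.]), array([495., 129.])]
blade scene crop 0.9 [array([501.,  99.]), array([516.,  99.]), array([489., 135.])]
blade scene crop 1.1 [array([493., 104.]), array([511.,  98.]), array([485., 140.])]
```

View pics/w5.png

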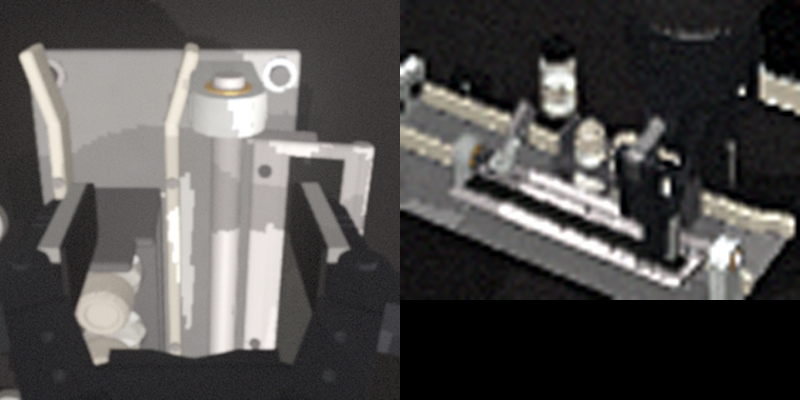

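```bash
for i in 1; do python3 -m jog '[[0.72,[0,0,0.003],[0,0,0]],[0.72,[0,0,0],[0,0,0]],[0.72,[0,0,0],[0,0,0]]]'; done
python3 -m jog '[[0.72,[0,0,0.003],[0,0,0]],[0.72,[0,0,0],[0,0,0]],[0.72,[0,0,0],[0,0,0]]]'
python3 -c "
from h import *; s=env.sense(); print(s['torque'],s['wrist_force'],s['joint_efforts'])"
```

```text
t: 7.98
position: [0.4928, -0.0977, 0.0175]
tcp_rot: [2.294, -2.146, -0.0]
wrist_force: [-0.2, 0.0, 1.5]
finger_gap: 0.72
t: 8.35
position: [0.4928, -0.0977, 0.0146]
tcp_rot: [2.294, -2.146, 0.0]
wrist_force: [-1.1, -0.6, 3.2]
finger_gap: 0.719
[-0.12269591  0.50425644 -0.00937536] [-1.13887829 -0.55233865  3.18104209] [ 3.14696515e-01 -2.40601534e+01  3.25632119e+01  6.18260533e+00
  5.50812744e-01 -1.01850330e-02]
```

```bash
python3 -m jog '[[0.72,[0,0,0.002],[0,0,0]],[0.72,[0,0,0],[0,0,0]],[0.72,[0,0,0],[0,0,0]]]'
python3 -m jog '[[0.72,[0,0,0.002],[0,0,0]],[0.72,[0,0,0],[0,0,0]],[0.72,[0,0,0],[0,0,0]]]'
python3 - <<'E'
from h import *
s=env.sense(); print(s["wrist_force"],s["torque"])
show()
a=cv2.resize(eyes.get_image("wrist"),(800,600),interpolation=cv2.INTER_CUBIC)[200:600,200:600]
b=cv2.resize(eyes.get_image("scene")[195:255,220:300],(400,300),interpolation=cv2.INTER_CUBIC)
b=np.vstack([b,np.zeros((100,400,3),np.uint8)])
cv2.imwrite("pics/w6.png",np.hstack([a,b])[...,::-1])
E
```

```text
t: 8.72
position: [0.4928, -0.0977, 0.0125]
tcp_rot: [2.294, -2.146, -0.0]
wrist_force: [-1.3, -0.4, 1.9]
finger_gap: 0.719
t: 9.1
position: [0.4929, -0.0977, 0.0106]
tcp_rot: [2.294, -2.146, 0.0]
wrist_force: [-0.4, -0.9, 3.5]
finger_gap: 0.717
[-0.43573456 -0.94216259  3.49244996] [-0.15640944  0.43611499 -0.03007623]
0 [550. 421.] [443. 377.] [494. 774.]
0.3 [567. 400.] [448. 374.] [509. 747.]
0.6 [567. 380.] [449. 371.] [513. 718.]
0.9 [556. 361.] [449. 367.] [509. 689.]
1.0 [550. 355.] [448. 366.] [505. 680.]
1.1 [543. 350.] [447. 365.] [501. 672.]
1.25 [531. 343.] [445. 363.] [494. 660.]
```

View pics/w6.png

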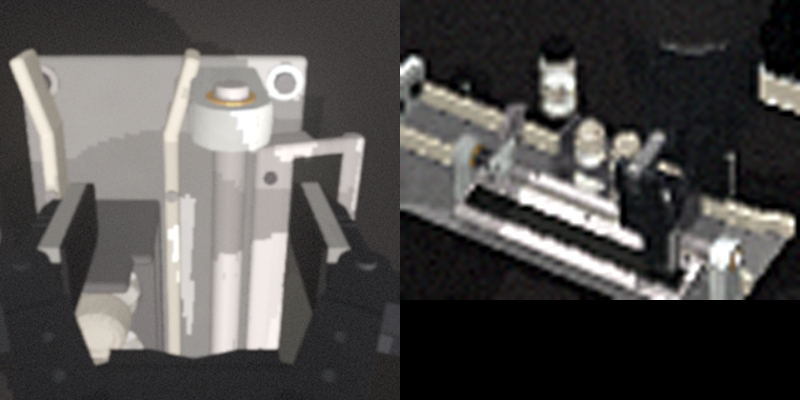

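```bash
python3 -m jog '[[0.72,[0,0,0.002],[0,0,0]],[0.72,[-0.003,0,0],[0,0,0]],[0.72,[-0.004,0,0],[0,0,0]],[0.72,[-0.004,0,0],[0,0,0]],[0.72,[-0.005,0,0],[0,0,0]],[0.72,[-0.005,0,0],[0,0,0]],[0.72,[-0.005,0,0],[0,0,0]],[0.72,[-0.005,0,0],[0,0,0]],[0.72,[-0.004,0,0],[0,0,0]],[0.72,[0,0,0],[0,0,0]]]'
python3 - <<'E'
from h import *
s=env.sense(); print(s["wrist_force"],s["torque"],tolane(Q,s["position"]))
P=eyes.camera_params("wrist")
a=cv2.resize(eyes.get_image("wrist"),(800,600),interpolation=cv2.INTER_CUBIC)[200:600,200:600]
for n in ("rack_tail","gate_blade","rack_nose"):
    for d in eyes.landmark_of(n,"wrist")[:1]: print(n,d["p"],tolane(Q,atz("wrist",d["uv"],.045,P)))
b=cv2.resize(eyes.get_image("top")[210:250,230:330],(400,160),interpolation=cv2.INTER_CUBIC)
c=cv2.resize(eyes.get_image("scene")[198:246,220:300],(400,240),interpolation=cv2.INTER_CUBIC)
cv2.imwrite("pics/w7.png",np.hstack([a,np.vstack([b,c])])[...,::-1])
E
```

```text
t: 10.45
position: [0.4905, -0.0621, 0.0085]
tcp_rot: [-2.294, 2.145, 0.001]
wrist_force: [-1.0, -0.5, 2.8]
finger_gap: 0.72
[-1.04558276 -0.45535331  2.80548225] [-0.21722377  0.46964792  0.06868632] [-0.09733615  0.03098445]
```

View pics/w7.png

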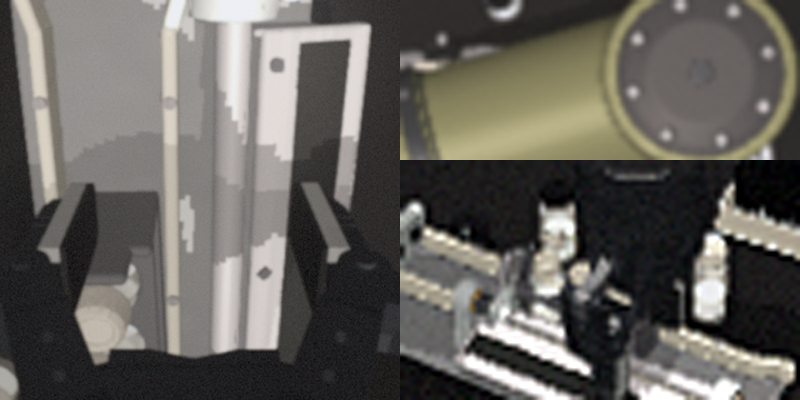

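```bash
python3 -m jog '[[0.72,[-0.004,0,0],[0,0,0]],[0.72,[-0.005,0,0],[0,0,0]],[0.72,[-0.006,0,0],[0,0,0]],[0.72,[-0.006,0,0],[0,0,0]],[0.72,[-0.006,0,0],[0,0,0]],[0.72,[-0.006,0,0],[0,0,0]],[0.72,[-0.006,0,0],[0,0,0]],[0.72,[-0.005,0,0],[0,0,0]],[0.72,[-0.004,0,0],[0,0,0]],[0.72,[0,0,0],[0,0,0]]]'
python3 - <<'E'
from h import *
s=env.sense(); print(s["wrist_force"],s["torque"],tolane(Q,s["position"]))
a=cv2.resize(eyes.get_image("wrist"),(800,600),interpolation=cv2.INTER_CUBIC)[200:600,200:600]
c=cv2.resize(eyes.get_image("scene")[190:250,210:290],(400,300),interpolation=cv2.INTER_CUBIC)
cv2.imwrite("pics/w8.png",np.hstack([a,np.vstack([c,c[:100]*0])])[...,::-1])
E
```

```text
t: 12.0
position: [0.4873, -0.0142, 0.0086]
tcp_rot: [-2.294, 2.145, 0.001]
wrist_force: [-1.8, -0.5, 3.3]
finger_gap: 0.718
[-1.79921275 -0.50156623  3.32241366] [-0.19591512  0.61212637 -0.00509942] [-0.04935917  0.03090403]
```

View pics/w8.png

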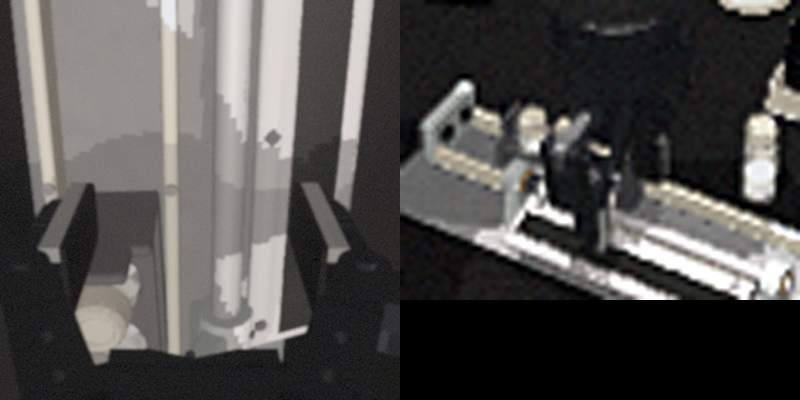

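```bash
python3 -m jog '[[0.72,[-0.004,0,0],[0,0,0]],[0.72,[-0.005,0,0],[0,0,0]],[0.72,[-0.005,0,0],[0,0,0]],[0.72,[-0.005,0,0],[0,0,0]],[0.72,[0,0,0],[0,0,0]]]'
python3 -m jog '[[0.72,[-0.004,0,0],[0,0,0]],[0.72,[-0.005,0,0],[0,0,0]],[0.72,[-0.005,0,0],[0,0,0]],[0.72,[-0.004,0,0],[0,0,0]],[0.72,[0,0,0],[0,0,0]]]'
python3 -c "
from h import *
s=env.sense(); print(s['wrist_force'],s['torque'],tolane(Q,s['position']))"
```

```text
t: 12.72
position: [0.486, 0.0048, 0.0085]
tcp_rot: [-2.295, 2.145, 0.001]
wrist_force: [-2.8, -0.6, 2.4]
finger_gap: 0.721
t: 13.35
position: [0.4849, 0.0227, 0.0085]
tcp_rot: [-2.294, 2.145, 0.001]
wrist_force: [-1.4, -1.4, 3.0]
finger_gap: 0.719
[-1.40756563 -1.40653514  3.02255271] [-0.31995469  0.55040757  0.0482383 ] [-0.01232763  0.03086469]
```

Now creep to the stop.

```bash
python3 -m jog '[[0.72,[-0.003,0,0],[0,0,0]],[0.72,[-0.003,0,0],[0,0,0]],[0.72,[0,0,0],[0,0,0]]]'
python3 -m jog '[[0.72,[-0.002,0,0],[0,0,0]],[0.72,[-0.0015,0,0],[0,0,0]],[0.72,[0,0,0],[0,0,0]]]'
python3 - <<'E'
from h import *
s=env.sense(); print(s["wrist_force"],s["torque"],tolane(Q,s["position"]))
a=cv2.resize(eyes.get_image("wrist"),(800,600),interpolation=cv2.INTER_CUBIC)[200:600,200:600]
c=cv2.resize(eyes.get_image("scene")[190:250,200:280],(400,300),interpolation=cv2.INTER_CUBIC)
cv2.imwrite("pics/w9.png",np.hstack([a,np.vstack([c,c[:100]*0])])[...,::-1])
E
```

```text
t: 13.72
position: [0.4844, 0.0272, 0.0088]
tcp_rot: [2.293, -2.146, 0.002]
wrist_force: [-0.6, -7.4, 3.6]
finger_gap: 0.721
t: 14.1
position: [0.484, 0.0275, 0.0094]
tcp_rot: [2.287, -2.145, 0.006]
wrist_force: [-0.3, -18.0, 6.4]
finger_gap: 0.722
[ -0.31287582 -17.99480919   6.42841277] [-6.20499095  0.16382899 -0.48910553] [-0.00747818  0.03138555]
```

View pics/w9.png

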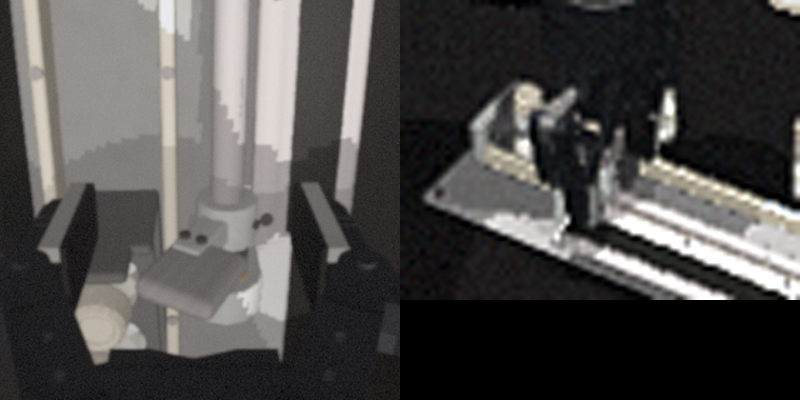

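```bash
python3 - <<'E'
from h import *
P=eyes.camera_params("wrist"); A=lambda u,z:tolane(Q,atz("wrist",np.array(u)*.7,z,P)).round(4)
print("vial0",A((302,518),.061),"tailtop",A((310,478),.057),"tail foot",A((330,391),.006),A((360,391),.006))
for d in eyes.landmark_of("gate_blade","wrist")[:1]: print(d["p"],d["uv"])
for n,z in (("rack_tail",.045),("rack_nose",.045),("end_stop",.024),("vial_0",.009)):
    for c in ("scene","wrist"):
        for d in eyes.landmark_of(n,c)[:2]: print(n,c,d["p"],tolane(Q,atz(c,d["uv"],z)).round(4))
s=env.sense(); print(s["wrist_force"],tolane(Q,s["position"]))
E
```

```text
vial0 [0.016 0.005] tailtop [0.0049 0.0075] tail foot [0.004  0.0073] [0.004  0.0188]
0.85 [278.5, 327.4]
rack_tail scene 0.54 [0.0009 0.0052]
rack_tail scene 0.46 [0.3098 0.1002]
rack_tail wrist 0.65 [0.0027 0.0015]
rack_nose scene 0.51 [0.089  0.0165]
rack_nose scene 0.27 [ 0.1496 -0.093 ]
end_stop scene 0.76 [0.0883 0.0096]
vial_0 scene 0.44 [ 0.0661 -0.0026]
[ -1.64267494 -19.08367871   6.13798511] [-0.00744557  0.03134435]
```

```bash
python3 - <<'E'
from h import *
P=eyes.camera_params("wrist")
for th in (.9,1.05,1.2):
  c,s_=np.cos(th),np.sin(th)
  for x in (-.003,.003):
    print(th,x,[(proj("wrist",w(Q,(x,.04+y*c+z*s_,.042-y*s_+z*c)),P)/.7).round().tolist() for y,z in ((-.041,.016),(-.041,-.006),(-.017,-.006),(-.017,.016))])
print("far block near face top, centre",[(proj("wrist",w(Q,(x,.04,.054)),P)/.7).round().tolist() for x in (.020,.032)])
print("block -.158",[(proj("wrist",w(Q,(-.158,.04,.054)),P)/.7).round().tolist()])
E
```

```text
0.9 -0.003 [[374.0, 524.0], [309.0, 486.0], [370.0, 444.0], [432.0, 473.0]]
0.9 0.003 [[374.0, 544.0], [311.0, 504.0], [370.0, 461.0], [432.0, 492.0]]
1.05 -0.003 [[402.0, 529.0], [325.0, 497.0], [375.0, 448.0], [445.0, 472.0]]
1.05 0.003 [[402.0, 549.0], [326.0, 516.0], [376.0, 466.0], [444.0, 490.0]]
1.2 -0.003 [[431.0, 530.0], [344.0, 507.0], [382.0, 452.0], [457.0, 469.0]]
1.2 0.003 [[430.0, 550.0], [345.0, 526.0], [382.0, 470.0], [456.0, 487.0]]
far block near face top, centre [[421.0, 512.0], [421.0, 542.0]]
block -.158 [[430.0, -193.0]]
```

```bash
python3 -m jog '[[0.72,[0.001,0,0],[0,0,0]],[0.72,[0.001,0,0],[0,0,0]],[0.72,[0.001,0,0],[0,0,0]],[0.72,[0.002,0,0],[0,0,0]],[0.72,[0.004,0,0],[0,0,0]],[0.72,[0.006,0,0],[0,0,0]],[0.72,[0.008,0,0],[0,0,0]],[0.72,[0.008,0,0],[0,0,0]],[0.72,[0.006,0,0],[0,0,0]],[0.72,[0,0,0],[0,0,0]]]'
python3 - <<'E'
from h import *
s=env.sense(); print(s["wrist_force"],tolane(Q,s["position"]))
a=cv2.resize(eyes.get_image("wrist"),(800,600),interpolation=cv2.INTER_CUBIC)[200:600,200:600]
c=cv2.resize(eyes.get_image("scene")[190:250,200:280],(400,300),interpolation=cv2.INTER_CUBIC)
cv2.imwrite("pics/w10.png",np.hstack([a,np.vstack([c,c[:100]*0])])[...,::-1])
E
```

```text
t: 15.9
position: [0.4867, -0.0064, 0.0086]
tcp_rot: [2.293, -2.146, 0.001]
wrist_force: [-0.8, -2.0, 2.8]
finger_gap: 0.717
[-0.81733609 -1.98037983  2.84978228] [-0.04147991  0.03100114]
```

View pics/w10.png

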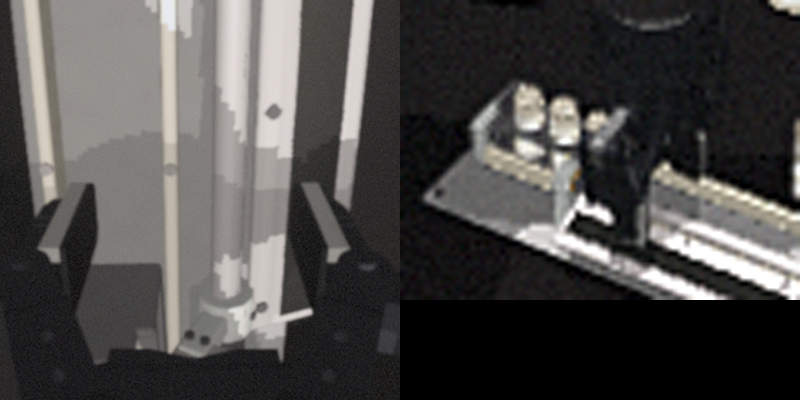

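```bash
python3 -m jog '[[0.72,[0,0,-0.004],[0,0,0]],[0.72,[0,0,-0.005],[0,0,0]],[0.72,[0,0,-0.005],[0,0,0]],[0.72,[0,0,-0.005],[0,0,0]],[0.72,[0,0,-0.005],[0,0,0]],[0.72,[0,0,-0.005],[0,0,0]],[0.72,[0,0,-0.006],[0,0,0]],[0.72,[0,0,-0.01],[0,0,0]],[0.72,[0,0,-0.02],[0,0,0]],[0.72,[0,0,-0.04],[0,0,0]]]'
python3 -m jog '[[0.72,[0.03,0,-0.04],[0,0,0]],[0.72,[0.03,0,-0.02],[0,0,0]],[0.72,[0,0,0],[0,0,0]],[0.72,[0,0,0],[0,0,0]]]'
python3 - <<'E'
from h import *
P=eyes.camera_params("wrist")
a=cv2.resize(eyes.get_image("wrist"),(800,600),interpolation=cv2.INTER_CUBIC)[200:600,200:600]
c=cv2.resize(eyes.get_image("scene")[180:255,195:295],(400,300),interpolation=cv2.INTER_CUBIC)
cv2.imwrite("pics/w11.png",np.hstack([a,np.vstack([c,c[:100]*0])])[...,::-1])
for n,z in (("rack_nose",.045),("rack_tail",.045),("end_stop",.024),("gate_blade",.047),("lane",0)):
    for cam in ("scene","wrist"):
        for d in eyes.landmark_of(n,cam)[:1]: print(n,cam,round(d["p"],2),tolane(Q,atz(cam,d["uv"],z)).round(4))
E
```

```text
t: 17.25
position: [0.4855, -0.0056, 0.1131]
tcp_rot: [2.292, -2.144, -0.003]
wrist_force: [1.3, 0.5, 0.7]
finger_gap: 0.719
t: 17.75
position: [0.4903, -0.065, 0.1729]
tcp_rot: [2.293, -2.146, -0.002]
wrist_force: [-0.1, -0.3, -0.0]
finger_gap: 0.719
rack_nose scene 0.6 [0.0935 0.0019]
rack_nose wrist 0.67 [0.0911 0.0053]
rack_tail scene 0.72 [ 0.0087 -0.002 ]
rack_tail wrist 0.9 [0.0016 0.0015]
end_stop scene 0.55 [0.0903 0.0067]
end_stop wrist 0.7 [0.0948 0.0033]
gate_blade scene 0.49 [-0.0068  0.0208]
gate_blade wrist 0.63 [-0.0101  0.0114]
lane scene 0.7 [ 0.0255 -0.0141]
lane wrist 0.87 [-0.0071  0.0008]
```

```bash
python3 - <<'E'
from h import *
im=eyes.get_image("scene")[...,::-1]
w9=cv2.resize(cv2.imread("pics/w9.png")[:300,400:],(80,60),interpolation=cv2.INTER_AREA)
now=im[190:250,200:280]
for nm,ref in (("w9",w9),("w10",cv2.resize(cv2.imread("pics/w10.png")[:300,400:],(80,60),interpolation=cv2.INTER_AREA))):
  for box in ((21,15,30,24),(14,14,21,30)):  # cap of far vial; stop block (reference)
    x0,y0,x1,y1=box; up=lambda i:cv2.resize(i.astype(np.float32),None,fx=8,fy=8,interpolation=cv2.INTER_CUBIC)
    t=up(ref[y0:y1,x0:x1]); S=up(now[y0-4:y1+4,x0-4:x1+4])
    r=cv2.matchTemplate(S,t,cv2.TM_CCOEFF_NORMED); _,v,_,l=cv2.minMaxLoc(r); print(nm,box,round(v,3),(np.array(l)/8-4))
a=proj("scene",w(Q,(.05,0,.06)));b=proj("scene",w(Q,(.06,0,.06))); print("px per 10mm",b-a)
s0=cv2.imread("pics/scene0.png"); d=cv2.absdiff(s0,im.copy()).max(2)>60
d=cv2.morphologyEx(d.astype(np.uint8),cv2.MORPH_OPEN,np.ones((2,2)))
n,l,st,_=cv2.connectedComponentsWithStats(d); print([x.tolist() for x in st[1:] if x[4]>12])
# plate corner: compare gate mask, scene, and shut-plate projection in wrist
P=eyes.camera_params("wrist"); eyes.get_image("wrist")
for r in eyes.regions_of("gate","wrist")[:1]: print("gate box",r["p"],r["box"])
for th in (0,.3,.6): print(th,[proj("wrist",w(Q,plate(x,.042,th)),P).round(0) for x in (-.148,.012)])
E
```

```text
w9 (21, 15, 30, 24) 0.84 [0.125 0.   ]
w9 (14, 14, 21, 30) 0.991 [0. 0.]
w10 (21, 15, 30, 24) 0.994 [0. 0.]
w10 (14, 14, 21, 30) 0.993 [0. 0.]
px per 10mm [-2.61235705 -1.00790985]
[[0, 22, 36, 76, 1844], [98, 51, 192, 97, 8448], [165, 52, 4, 5, 17], [236, 61, 5, 3, 13], [152, 80, 9, 9, 44], [286, 92, 3, 8, 18], [0, 98, 47, 52, 1640], [51, 124, 7, 3, 16], [23, 126, 71, 48, 1583], [255, 144, 30, 48, 898], [10, 150, 9, 6, 36], [6, 161, 31, 14, 221], [29, 176, 79, 114, 2860], [253, 176, 9, 15, 109], [265, 196, 2, 8, 16], [215, 207, 15, 10, 62], [231, 210, 6, 6, 25], [237, 213, 7, 6, 28], [219, 215, 29, 14, 153], [253, 220, 25, 13, 134], [216, 224, 25, 21, 211], [245, 225, 7, 5, 24], [34, 226, 13, 10, 56], [256, 231, 5, 4, 14], [276, 233, 5, 8, 34], [281, 240, 16, 7, 47], [139, 270, 36, 31, 410], [55, 274, 13, 11, 71], [8, 289, 139, 126, 4063], [69, 303, 12, 11, 67], [165, 306, 12, 18, 129], [185, 338, 12, 23, 133], [158, 356, 37, 39, 415], [156, 362, 12, 17, 55], [95, 373, 24, 18, 144], [132, 383, 10, 8, 52]]
gate box 0.82 [241.4, 106.6, 90.0, 210.2]
0 [array([326., 142.]), array([318., 319.])]
0.3 [array([333., 140.]), array([324., 312.])]
0.6 [array([336., 139.]), array([327., 305.])]
```

```bash
python3 -c "
from h import *
print(ticket.finish_job(), env.sense()['t'])"
```

```text
the job is handed in; nothing more can be done
the job is handed in; nothing more can be done
```

The rack is in the lane against the end stop, the gate has closed behind it, and I handed the job in shortly after the last reading, 17.75 s on the robot's clock.

**How it went:** One finger pressed the gate plate down; I read the opening at about 1.05–1.15 rad. The other finger pushed the rack's near end until it met a stiff stop at about 18 N, well under the limits. I backed the push finger about 3 cm clear with the plate still down. Then I raised the gripper straight up so the gate could spring shut.

**Last checks:**
- **Rack home:** the wrist camera put the near end about 12 mm past the blade, where 10 mm is expected. Matching scene pictures showed it moved less than about 0.5 mm after I let go.
- **Gate shut:** the outline of the gate in the wrist picture matched the shut position.
- **Vials:** in the last picture I could view, before the gate closed, two vials clearly stood in the rack and the third was partly hidden. After that, only the far vial was confirmed unmoved.

**Disagreements and gaps:**
- The landmark readings disagree by about 4 mm on the gap between rack and end stop: wrist 3.7 mm short, scene 3 mm past. I relied on the 18 N contact instead.
- My lane frame read about 4 mm off at the gate.
- The final picture could not be viewed because the 12-picture limit was reached, so the end state rests on numbers only.
- I ran a scene difference for the other objects, but the moving arm and shadows swamped it. That nothing else on the bench moved is not confirmed.

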